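Set a reel-stand leg to its length mark and close the cam lever

TASK

By the knob on its cam lever, slide the spring-loaded reel-stand leg out, lever still open, until the collar's front face is at the near edge of the black length mark, and pause there a moment. Then swing the cam lever fully closed while keeping the leg at the mark, and finish while still holding the knob with the fingers so that the leg stays there: do not let go, since the leg would spring back. Leave the other things on the bench alone.

Things in the scene. Friction and masses are not known exactly. Their poses are not given: they have to be found in the camera images.
- cradle: Fixed plywood bench cradle, 90 x 500 x 18 high, with a 50 x 24 wooden block at each end (top 74 above the table); a telescopic reel-stand leg lies in it. Origin: centre of the underside, on the table. z up; +y runs along the leg in the direction in which the leg is slid OUT; -x is the side the cam lever opens to. Its place and yaw vary. The fixed thin steel tube (18 dia) runs along the cradle's y axis, 50 above the table.
- mark: The length mark: a black band 7 wide painted round the thin steel tube, between the collar and the far (+y) block. Origin: on the tube's axis at the band's edge nearest the collar; axes as the cradle's. Fixed; where it sits on the tube varies. It has no thickness to speak of and stops nothing.
- collar_face (a point): Centre (on the tube's axis) of the flat front (+y) face of the sliding leg's collar, a black block 40 wide x 50 long (along y) x 42 high, top 72 above the table. Axes as the cradle's. At the right length this point coincides with the mark's origin. Behind the collar the leg is a 30 dia aluminium tube ending 150 behind this face.
- leg (a joint): How far the leg is slid out along the cradle's +y, m: 0 (start, fully in) to 0.16. A spring inside pulls it back in with about 4 N at 0, rising to 7 N at 0.16, plus 0.6 N friction: let go, it runs back to 0. The closed lever alone does not hold it (the clamp screw is not yet tightened).
- lever_pivot (a point): The cam lever's vertical hinge axis, on top of the collar, 25 behind the collar's front face, 80 above the table. It travels with the leg. Axes as the cradle's.
- lever (a joint): Angle of the cam lever, rad: 0 = fully closed (against a stop; the lever lies back along the leg, directly above the tube, pointing to the cradle's -y), 1.15 = open stop (swung out towards the cradle's -x). Starts open at 1.0 to 1.15. Stays where it is left (0.1 N m friction). At angle a the knob's axis is at lever_pivot + 0.062*(-sin a, -cos a) in the cradle's x, y.
- roller_knob: Upright black cylindrical knob on the end of the cam lever, 20 dia x 46 high, spinning freely on its own axis, so it need not turn with the gripper. Origin: centre of its foot, 85 above the table, on the top face of the lever arm (9 thick); its top is 131 above the table. It is the grip for both sliding the leg and swinging the lever.
- wire_spool: Bystander, to be left alone: small spool of copper wire standing up, 64 dia x 50 high. Origin: centre of its underside.
- relay: Bystander, to be left alone: small grey relay on a black base, 30 x 36 x 44 high. Origin: centre of its underside.
- transformer: Bystander, to be left alone: small open-frame transformer, 52 x 88 x 44 high. Origin: centre of its underside.
- screwdriver: Bystander, to be left alone: screwdriver lying flat.
- spare_collar: Bystander, to be left alone: spare metal ring lying flat, 44 dia x 20 high. Origin: centre of its underside.
- parts_box: Bystander, to be left alone: small closed cardboard box, 70 x 50 x 32 high. Origin: centre of its underside.
- screw_jar: Bystander, to be left alone: small jar of screws with a metal lid, 48 dia x 55 high. Origin: centre of its underside.

How it is judged:
On the way, in this order (a step that is already met when the one before it is completed fails the run):
1. the leg is held out at the length mark (within 7 mm) with the lever still open (over 0.8 rad) (y of collar_face in the frame of mark between -0.007 and 0.007 m and value of joint lever above 0.8 rad and contact force between the fingers and roller_knob above 1.5 N), for 0.2 s.
2. the lever is fully closed (under 0.1 rad) with the leg held at the mark (within 7 mm) (y of collar_face in the frame of mark between -0.007 and 0.007 m and value of joint lever below 0.1 rad and contact force between the fingers and roller_knob above 1.5 N), for 0.2 s.
At the end, for the whole second after the job is handed in: The collar's front face is within 7 mm of the near edge of the length mark, the cam lever is closed to within 0.1 rad (6 degrees), the leg is at rest (under 10 mm/s), and the fingers still bear on the knob with more than 1.5 N (all of step 2 and velocity of joint leg between -0.01 and 0.01 m/s); the arm keeps its last pose, push and grip.
It fails at once if the lever is swung past half way while the leg is more than 18 mm off the mark (value of joint lever below 0.55 rad and not (y of collar_face in the frame of mark between -0.018 and 0.018 m)).
It fails at once if a bystander is moved by more than 30 mm (distance of any of wire_spool, relay, transformer, screwdriver, spare_collar, parts_box, screw_jar from where it was at the start of the episode above 0.03 m).
It also fails if it takes over 40 s, if anything falls off the work surface, if the arm or the gripper's body presses on something with over 40 N, if the wrist force passes 120 N, or if a joint passes its speed limit or range.

ROBOT

A 6-joint arm with a two-finger parallel gripper is mounted at the origin on the work surface. World frame = base frame: x ahead of the robot, y to its left, z up, the work surface at z = 0. Lengths are in m, angles in rad, forces in N, time in s.
With the tool pointing down it reaches from about 0.275 to 0.975 m from the base axis. Payload 8.4 kg.
Tool frame: the origin (TCP) lies at the very end of the fingers, on their centre line; the grasp point (between the pads) lies 19 mm behind it; z points along the fingers, x is the direction in which the jaws open and shut, and the axes are right-handed (so a half turn about z gives the same grasp; the last joint's range is limited). The gripper opens to 92 mm and grips with 3 to 60 N. Pads are 20 mm wide; open, the fingers measure 128 mm over their backs; the gripper's body (75 mm by 189 mm) begins 69 mm behind the grasp point.
Start: joints at [-1.129, 0.353, 1.633, -0, 1.155, -0.002], TCP at [0.268, -0.564, 0.215] pointing down, gripper open.
Joint ranges: [-2.63, 2.63], [-0.92, 2.1], [0.06, 2.66], [-1.3, 4.44], [0, 2.69], [-3.02, 3.02]. Speed limits (rad/s): [2.22, 2.22, 2.79, 3.14, 3.14, 3.14].

INTERFACE

Orientations are given as a unit quaternion [w, x, y, z].
In Python, from station import move_ptp, line_to, goto_joints, grip, sleep, inverse_kinematics, sense, read_camera, camera_info, PlanningError, close_job gives the robot as it stands. The module is installed in compiled form; this text tells all that it offers. Calls block until the motion is done:
- move_ptp(position, orientation): joint-space move of the TCP to a pose.
- line_to(position, speed=0.15, frame=None): straight line of the TCP; frame=None keeps the orientation; speed is the mean speed in m/s.
- goto_joints(angles): joint-space move.
- grip(opening): finger opening in m; the grip force is fixed at half the most; returns when the fingers have stopped.
- sleep(seconds).
- inverse_kinematics(position, orientation): joint angles nearest the present ones, or None.
- sense(): the state.
- read_camera(name): name is "scene" or "top" or "wrist"; returns the picture (384x512x3 uint8, red, green, blue); there is no depth.
- camera_info(name): a dict with "camera_matrix" (3x3 intrinsics, pixels), "dist" ([k1, k2, p1, p2, k3] as OpenCV has them; the pictures are not rectified), "extrinsics" (4x4, takes a point from camera to world coordinates). Camera axes: x right, y down, z forward; pixel columns grow to the right and rows downward; lengths in m; the calibration is good to about 2 mm. A picture is of the moment at which its call begins: read the wrist's pose just before it. camera_info takes no time and is no camera call; for the wrist camera it gives the pose at the moment of the call.
A pose or a line that the arm cannot do raises PlanningError and nothing moves.
- close_job(): hands the job in, once; it reports no verdict.
The state is a dict: "t": time; "q": joint angles; "qvel": joint speeds; "effort": joint torques, N m; "ee_pos": TCP position; "ee_rot": TCP orientation; "contact_force": force on the tool from outside, world axes, zero at the start; "torque": the same for the moment, N m; "grip_width": finger opening in m.
Only numpy, scipy, OpenCV 4.12 (cv2) and the standard library are available. Lean on these libraries where they do the work, as an engineer would, in place of code of your own. Each camera call takes 0.05 s, during which the arm holds its last target.

## Working session

There is one attempt and no reset: what is moved stays moved. The work goes in short steps, each a Python script; the robot and the scene stay as the last script left them, time stands still between calls to the robot, and variables do not carry over. Pictures are saved under pics/ and viewed, and the job is handed in when it is done.

```bash
mkdir -p pics; python3 - <<'E'
from station import *
import cv2, numpy as np
np.set_printoptions(precision=4,suppress=True)
for n in ["scene","top","wrist"]:
    ci=camera_info(n); im=read_camera(n)
    cv2.imwrite(f"pics/{n}0.png",im[:,:,::-1])
    print(n,ci["camera_matrix"],ci["dist"],ci["extrinsics"])
s=sense(); print(s)
E
```

```text
scene [[402.9972   0.     253.8467]
 [  0.     402.9972 187.0543]
 [  0.       0.       1.    ]] [0.0043 0.     0.     0.     0.    ] [[ 0.0591  0.7034 -0.7084  1.092 ]
 [ 0.9982 -0.0336  0.0499  0.0248]
 [ 0.0113 -0.71   -0.7041  0.617 ]
 [ 0.      0.      0.      1.    ]]
top [[348.0944   0.     253.9002]
 [  0.     348.0944 194.3287]
 [  0.       0.       1.    ]] [0.0318 0.     0.     0.     0.    ] [[-0.0289 -0.9898  0.1394  0.4703]
 [-0.9996  0.0283 -0.0062  0.0434]
 [ 0.0022 -0.1395 -0.9902  0.8757]
 [ 0.      0.      0.      1.    ]]
wrist [[305.195    0.     253.1587]
 [  0.     305.195  184.9436]
 [  0.       0.       1.    ]] [-0.0219  0.      0.      0.      0.    ] [[ 0.4301 -0.8613 -0.2705  0.3461]
 [-0.9028 -0.4108 -0.1274 -0.5278]
 [-0.0014  0.299  -0.9543  0.3846]
 [ 0.      0.      0.      1.    ]]
{'t': 0.15, 'q': array([-1.1294,  0.3535,  1.6339, -0.    ,  1.1552, -0.0024]), 'qvel': array([ 0.0004, -0.0018, -0.0012,  0.0014,  0.0016, -0.0007]), 'effort': array([  0.0014, -59.4205, -33.447 ,   0.0697,   0.0204,  -0.0001]), 'ee_pos': array([ 0.2682, -0.5641,  0.214 ]), 'ee_rot': array([-0.0003,  0.8454, -0.5341, -0.0005]), 'contact_force': array([ 0.0935,  0.4191, -0.4027]), 'torque': array([0.0322, 0.048 , 0.0572]), 'grip_width': 0.09146854205717615}
```

View pics/scene0.png

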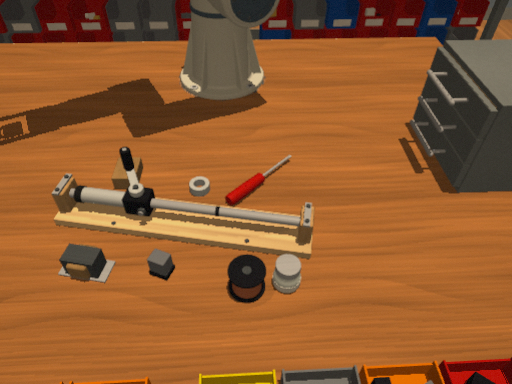

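View pics/top0.png

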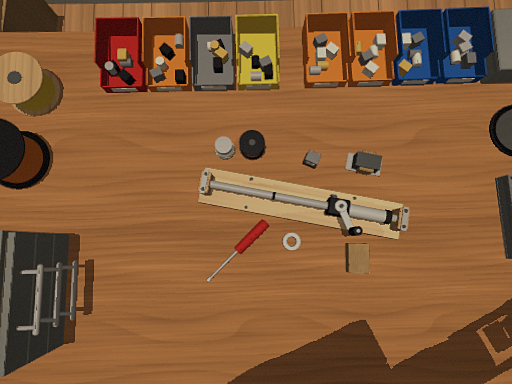

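```bash
python3 - <<'E'
import cv2
a=cv2.imread("pics/scene0.png")[130:270,40:330]; cv2.imwrite("pics/sz.png",cv2.resize(a,None,fx=2.75,fy=2.75,interpolation=cv2.INTER_CUBIC))
a=cv2.imread("pics/top0.png")[155:280,190:420]; cv2.imwrite("pics/tz.png",cv2.resize(a,None,fx=3.4,fy=3.4,interpolation=cv2.INTER_CUBIC))
E
```

```text
(no output)
```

View pics/sz.png

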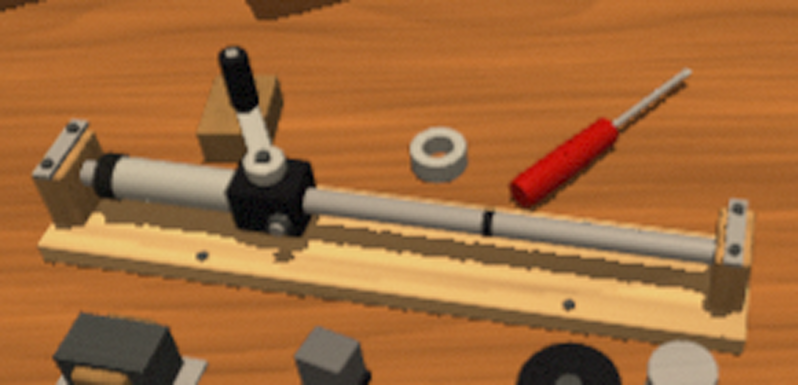

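View pics/tz.png

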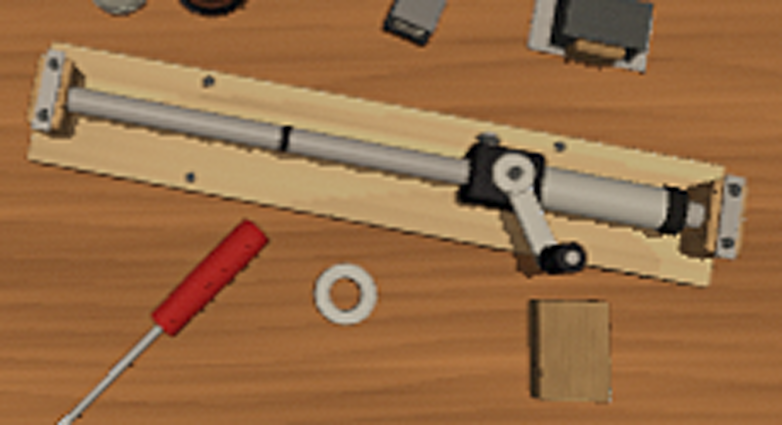

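View pics/wrist0.png

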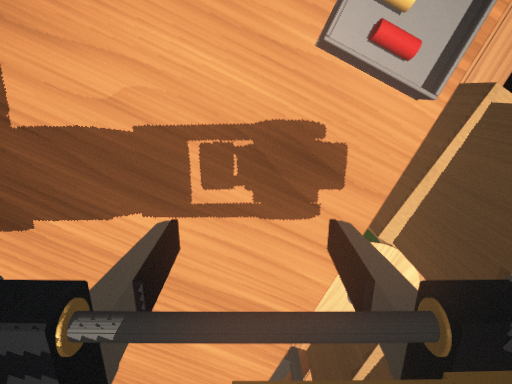

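```bash
cat > h.py <<'E'
from station import *
import cv2, numpy as np
np.set_printoptions(precision=4,suppress=True)
def ray(n,px,ci=None):
    ci=ci or camera_info(n)
    p=cv2.undistortPoints(np.array([[px]],float),ci["camera_matrix"],ci["dist"])[0,0]
    T=ci["extrinsics"]; return T[:3,3],T[:3,:3]@np.array([p[0],p[1],1.])
def onz(n,px,z,ci=None):
    o,d=ray(n,px,ci); return o+d*(z-o[2])/d[2]
def tri(r1,r2):
    (o1,d1),(o2,d2)=r1,r2; A=np.stack([d1,-d2],1); s=np.linalg.lstsq(A,o2-o1,rcond=None)[0]
    a=o1+d1*s[0]; b=o2+d2*s[1]; return (a+b)/2,np.linalg.norm(a-b)
def proj(n,P,ci=None):
    ci=ci or camera_info(n); T=np.linalg.inv(ci["extrinsics"])
    return cv2.projectPoints(np.atleast_2d(P).astype(float),cv2.Rodrigues(T[:3,:3])[0],T[:3,3],ci["camera_matrix"],np.array(ci["dist"]))[0][:,0]
E
python3 - <<'E'
from h import *
T=lambda x,y:((x+.5)/3.4-.5+190,(y+.5)/3.4-.5+155)
S=lambda x,y:((x+.5)/2.75-.5+40,(y+.5)/2.75-.5+130)
cl=onz("top",T(48,90),.074);cr=onz("top",T(734,217),.074)
u=(cl-cr);print("caps",cl,cr,np.linalg.norm(u)); 
cl2=onz("scene",S(737,232),.074);cr2=onz("scene",S(60,149),.074)
u2=(cl2-cr2);print("caps scene",cl2,cr2,np.linalg.norm(u2)); 
for a in(u,u2): print("yaw dir",np.degrees(np.arctan2(-a[0],a[1])))
print("pivot top",onz("top",T(514,173),.09),"scene",onz("scene",S(263,157),.09),tri(ray("top",T(514,173)),ray("scene",S(263,157))))
print("knobtop",onz("top",T(566,257),.131),"scene",onz("scene",S(232,53),.131),tri(ray("top",T(566,257)),ray("scene",S(232,53))))
print("mark near edge",onz("top",T(291,140),.055),"scene",onz("scene",S(484,222),.055))
print("mark far edge",onz("top",T(281,138),.055),"scene",onz("scene",S(493,223),.055))
E
```

```text
caps [0.6177 0.1546 0.074 ] [ 0.5174 -0.3074  0.074 ] 0.47268221281613754
caps scene [0.6191 0.1558 0.074 ] [ 0.5196 -0.3036  0.074 ] 0.47010265999832607
yaw dir -12.249026730759761
yaw dir -12.222948269582554
pivot top [ 0.5497 -0.1577  0.09  ] scene [ 0.5507 -0.1567  0.09  ] (array([ 0.5497, -0.1575,  0.0891]), np.float64(0.0008455703379003944))
knobtop [ 0.4919 -0.1761  0.131 ] scene [ 0.4899 -0.1787  0.131 ] (array([ 0.492 , -0.1768,  0.1325]), np.float64(0.0022289340775399975))
mark near edge [ 0.5808 -0.0124  0.055 ] scene [ 0.5851 -0.0102  0.055 ]
mark far edge [ 0.5824 -0.0054  0.055 ] scene [ 0.5863 -0.0041  0.055 ]
```

```bash
cat >> h.py <<'E'
yaw=np.radians(-12.24)
X=np.array([np.cos(yaw),np.sin(yaw),0]);Y=np.array([-np.sin(yaw),np.cos(yaw),0])
mid=np.array([.568,-.0755,0])
def loc(p): d=np.asarray(p)-mid; return np.array([d@X,d@Y])
def wor(x,y,z): return mid+x*X+y*Y+np.array([0,0,z])
def quat(j): # tool down, jaw (tool x) at world angle j
    return [0,np.cos(j/2),np.sin(j/2),0]
E
python3 - <<'E'
from h import *
print(loc([.5499,-.1573,0]),loc([.4915,-.177,0]))
j=yaw+np.radians(45); q=quat(j)
k=np.array([.4915,-.177,0])
print(inverse_kinematics(k+[0,0,.2],q))
move_ptp(k+[0,0,.2],q)
for n in["wrist","scene"]:
    ci=camera_info(n);im=read_camera(n); cv2.imwrite(f"pics/{n}1.png",im[:,:,::-1])
    if n=="wrist": np.save("pics/wrist1.npy",ci,allow_pickle=True)
s=sense();print(s["t"],s["q"],s["ee_pos"],s["contact_force"])
E
```

```text
[-0.0003 -0.0838] [-0.0532 -0.1154]
[-0.3485  0.2094  1.8663 -0.      1.0659 -0.9203]
1.8917 [-0.3501  0.2096  1.8659 -0.0002  1.0659 -0.92  ] [ 0.4914 -0.1779  0.2   ] [ 0.2766 -0.1766  0.2287]
```

View pics/wrist1.png

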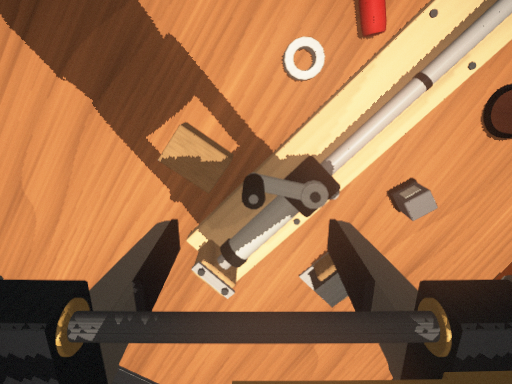

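View pics/scene1.png

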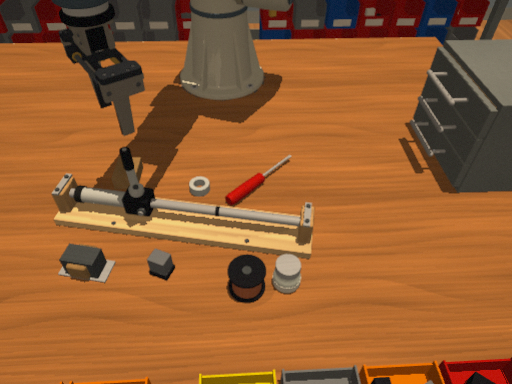

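```bash
python3 - <<'E'
import cv2
a=cv2.imread("pics/wrist1.png")[60:215,230:450]; cv2.imwrite("pics/wz.png",cv2.resize(a,None,fx=3.6,fy=3.6,interpolation=cv2.INTER_CUBIC))
E
```

```text
(no output)
```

View pics/wz.png

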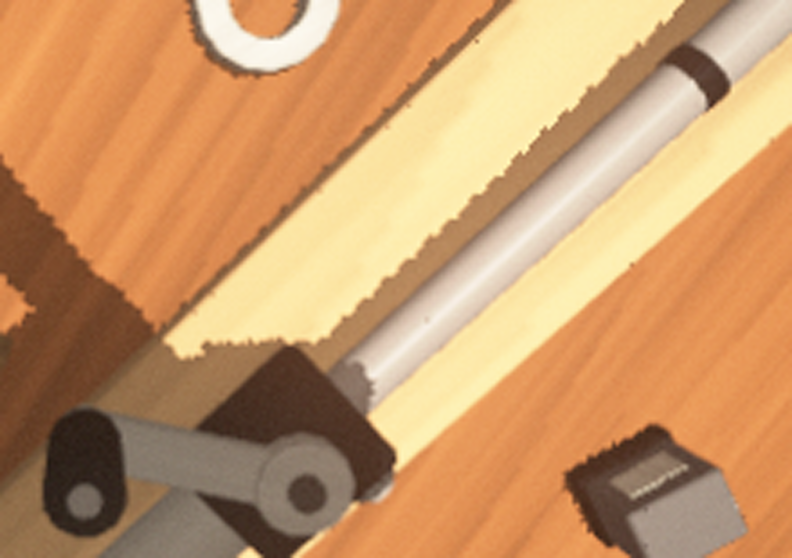

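```bash
python3 - <<'E'
from h import *
ci=np.load("pics/wrist1.npy",allow_pickle=True).item()
W=lambda x,y:((x+.5)/3.6-.5+230,(y+.5)/3.6-.5+60)
for n,p,z in[("mark a",(664,58),.053),("mark b",(712,108),.053),("collar a",(290,345),.072),("collar b",(395,462),.072),("pivot",(307,493),.089),("knob",(85,501),.131)]:
    P=onz("wrist",W(*p),z,ci);print(n,P,loc(P))
E
```

```text
mark a [ 0.5731 -0.0087  0.053 ] [-0.0092  0.0663]
mark b [ 0.5932 -0.0114  0.053 ] [0.011 0.068]
collar a [ 0.5284 -0.1283  0.072 ] [-0.0275 -0.06  ]
collar b [ 0.5737 -0.1397  0.072 ] [ 0.0192 -0.0615]
pivot [ 0.5517 -0.1578  0.089 ] [ 0.0015 -0.0839]
knob [ 0.4939 -0.1795  0.131 ] [-0.0504 -0.1174]
```

```bash
python3 - <<'E'
from h import *
k=(-.0525,-.1158)
line_to(wor(*k,.2),speed=.1); line_to(wor(*k,.094),speed=.1)
s=sense();print(s["t"],s["ee_pos"],loc(s["ee_pos"]),s["contact_force"])
grip(0.01); sleep(.2)
s=sense();print(s["t"],s["grip_width"],loc(s["ee_pos"]),s["ee_pos"],s["contact_force"])
for n in["wrist","scene","top"]:
    cv2.imwrite(f"pics/{n}2.png",read_camera(n)[:,:,::-1])
a=cv2.imread("pics/scene2.png")[100:270,40:330]; cv2.imwrite("pics/sz2.png",cv2.resize(a,None,fx=2.75,fy=2.75,interpolation=cv2.INTER_CUBIC))
E
```

```text
3.35 [ 0.4926 -0.1777  0.0945] [-0.052  -0.1159] [-0.2887  0.0846  1.0958]
4.6417 0.01915015308767788 [-0.053 -0.116] [ 0.4916 -0.1777  0.0939] [-5.7263 -3.3514  2.7786]
```

View pics/sz2.png

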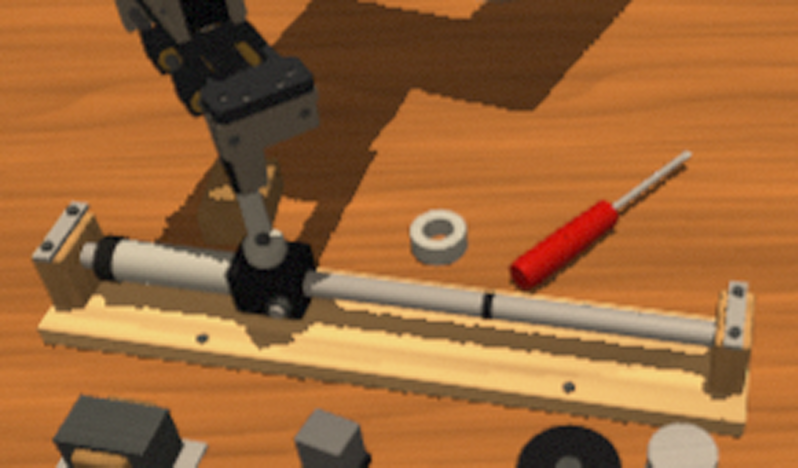

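View pics/wrist2.png

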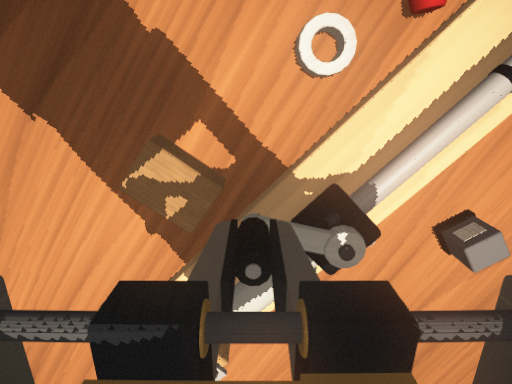

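```bash
python3 - <<'E'
from h import *
line_to(wor(-.0525,-.1158+.122,.094),speed=.06); sleep(.3)
s=sense();print(s["t"],s["grip_width"],loc(s["ee_pos"]),s["ee_pos"][2],s["contact_force"])
ci=camera_info("wrist")
for n in["wrist","scene","top"]:
    cv2.imwrite(f"pics/{n}3.png",read_camera(n)[:,:,::-1])
np.save("pics/wrist3.npy",ci,allow_pickle=True)
a=cv2.imread("pics/scene3.png")[120:260,120:330]; cv2.imwrite("pics/sz3.png",cv2.resize(a,None,fx=3.8,fy=3.8,interpolation=cv2.INTER_CUBIC))
E
```

```text
7.275 0.019333038427341975 [-0.0551  0.0055] 0.0937291259724112 [-10.9776  -4.4229   8.188 ]
```

View pics/sz3.png

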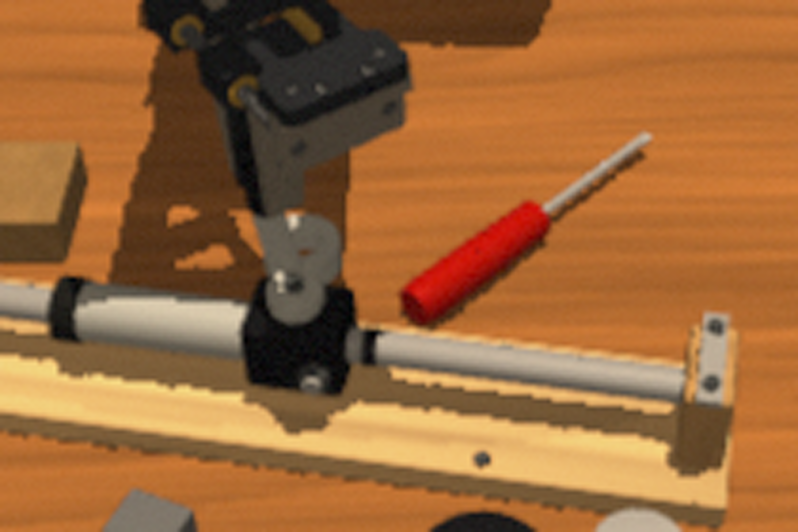

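View pics/wrist3.png

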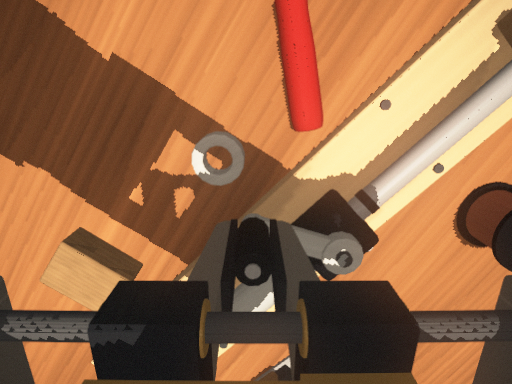

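View pics/top3.png

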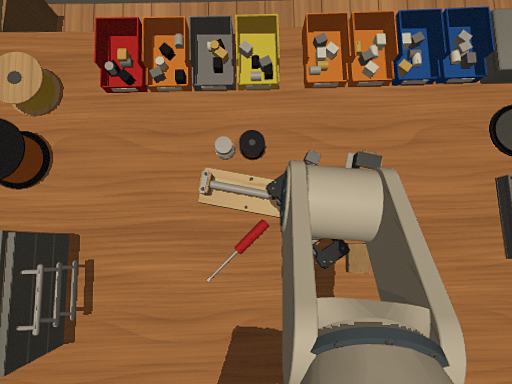

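```bash
python3 - <<'E'
import cv2
a=cv2.imread("pics/scene3.png")[185:235,175:250]; a=cv2.resize(a,None,fx=10,fy=10,interpolation=cv2.INTER_CUBIC); cv2.imwrite("pics/sz3b.png",a)
a=cv2.imread("pics/wrist3.png")[170:230,320:400]; a=cv2.resize(a,None,fx=10,fy=10,interpolation=cv2.INTER_CUBIC); cv2.imwrite("pics/wz3b.png",cv2.convertScaleAbs(a,alpha=1.5))
E
```

```text
(no output)
```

View pics/sz3b.png

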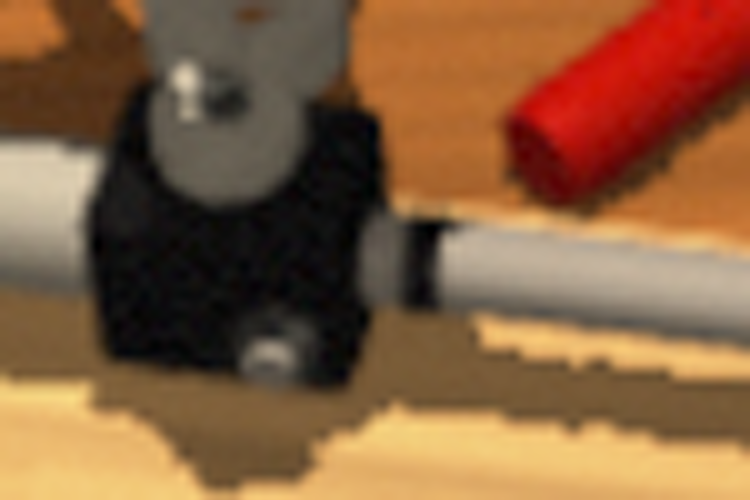

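View pics/wz3b.png

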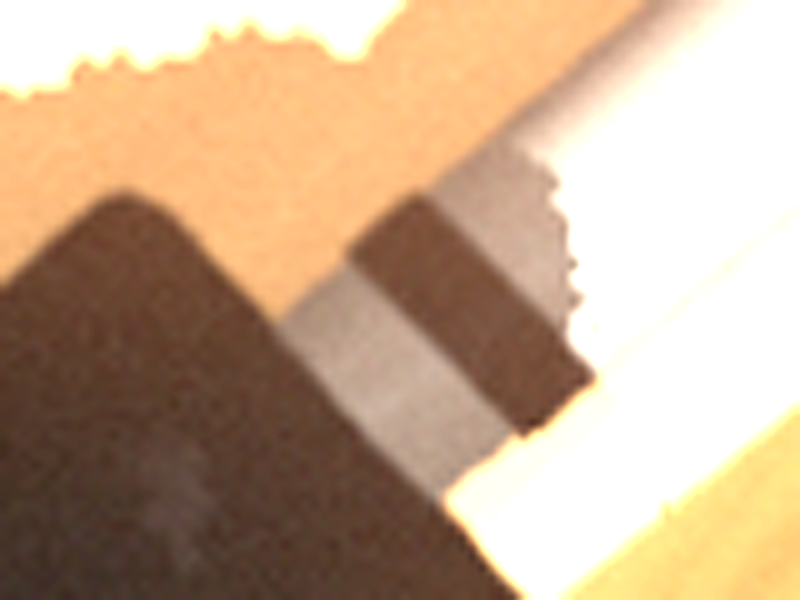

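```bash
python3 - <<'E'
from h import *
ci=np.load("pics/wrist3.npy",allow_pickle=True).item()
W=lambda x,y:((x+.5)/10-.5+320,(y+.5)/10-.5+170)
S=lambda x,y:((x+.5)/10-.5+175,(y+.5)/10-.5+185)
for n,p,z in[("mark near a",(350,258),.053),("near b",(522,436),.053),("far a",(425,190),.053),("collar a",(275,322),.072),("collar b",(440,500),.072)]:
    P=onz("wrist",W(*p),z,ci);print(n,loc(P))
for n,p,z in[("near s",(402,260),.056),("far s",(438,265),.056),("collar s",(366,255),.056),("collar top back corner s",(378,115),.072),("collar low front",(350,383),.03)]:
    P=onz("scene",S(*p),z);print(n,loc(P))
E
```

```text
mark near a [-0.0093  0.0662]
near b [0.0108 0.0663]
far a [-0.0095  0.0734]
collar a [-0.0187  0.0597]
collar b [-0.0006  0.0594]
near s [0.0044 0.066 ]
far s [0.0045 0.0729]
collar s [0.0043 0.0591]
collar top back corner s [-0.0166  0.0576]
collar low front [0.014  0.0566]
```

```bash
python3 - <<'E'
from h import *
line_to(wor(-.0525,.0129,.094),speed=.03); sleep(.4)
s=sense();p=loc(s["ee_pos"]);print(s["t"],s["grip_width"],p,s["ee_pos"][2],s["contact_force"], "face",p[1]+np.sqrt(.062**2-p[0]**2)+.025)
ci=camera_info("wrist")
for n in["wrist","scene"]:
    cv2.imwrite(f"pics/{n}4.png",read_camera(n)[:,:,::-1])
np.save("pics/wrist4.npy",ci,allow_pickle=True)
a=cv2.imread("pics/scene4.png")[185:235,175:250]; a=cv2.resize(a,None,fx=10,fy=10,interpolation=cv2.INTER_CUBIC); cv2.imwrite("pics/sz4b.png",a)
a=cv2.imread("pics/wrist4.png")[170:230,320:400]; a=cv2.resize(a,None,fx=10,fy=10,interpolation=cv2.INTER_CUBIC); cv2.imwrite("pics/wz4b.png",cv2.convertScaleAbs(a,alpha=1.5))
E
```

```text
8.2 0.0195161490562852 [-0.0553  0.0122] 0.09372135888802295 [-11.6079  -3.0947  10.3034] face 0.06522666802572069
```

View pics/sz4b.png

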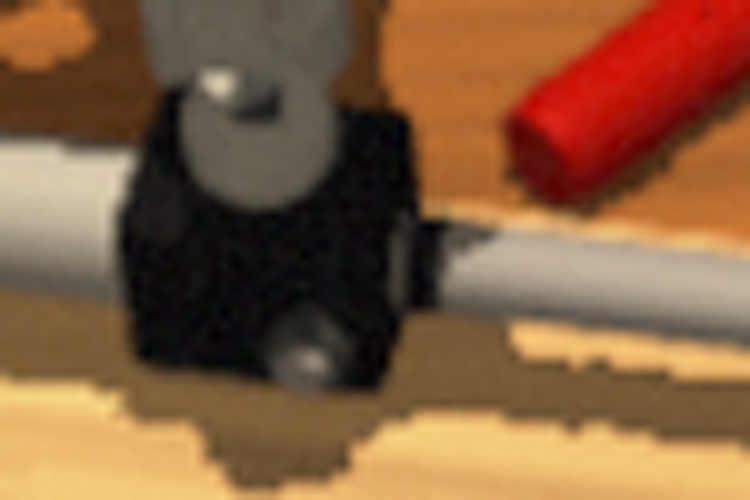

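View pics/wz4b.png

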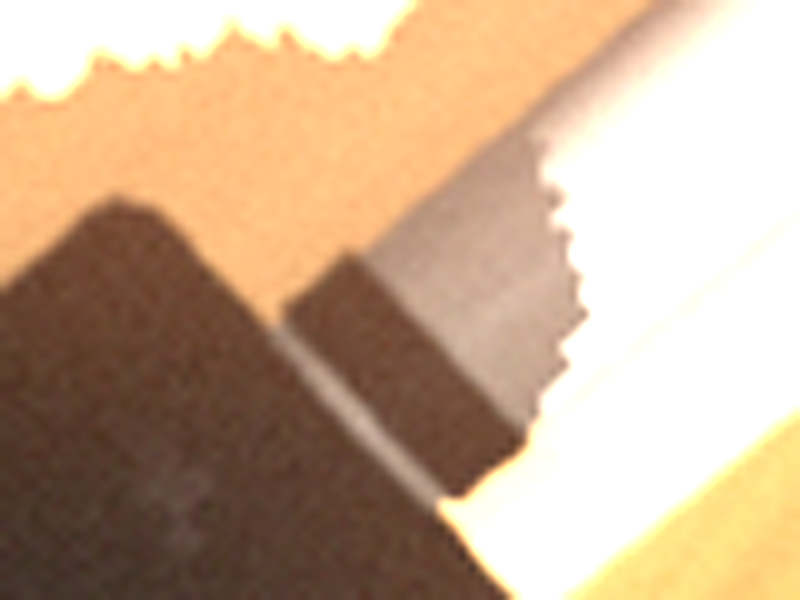

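```bash
cat > arc.py <<'E'
from h import *
def st():
    s=sense();p=loc(s["ee_pos"]);return s,p,p[1]+np.sqrt(max(.062**2-p[0]**2,0))+.025
cy=.0129+.0015
line_to(wor(-.0525,cy,.094),speed=.03); sleep(.5)
s,p,f=st();F=.0667;print(s["t"],p,f,s["grip_width"])
ex=p[0]+.0525; ey=p[1]-cy
piv=F-.025
a0=np.arcsin(-p[0]/.062)
for a in np.linspace(a0,0.35,12)[1:]:
    t=np.array([-.062*np.sin(a),piv-.062*np.cos(a)])
    line_to(wor(t[0]-ex,t[1]-ey,.094),speed=.03)
    s,p,f=st()
    ex+=.6*(p[0]-t[0]-0) ; ey+=.6*(p[1]-t[1])
    fc=s["contact_force"];print(f'{s["t"]:.2f} a={a:.2f} p={p} face={f:.4f} g={s["grip_width"]:.4f} F={fc@X:.1f},{fc@Y:.1f} e={ex:.4f},{ey:.4f}')
    if abs(f-F)>.006: print("STOP");break
for n in["wrist","scene"]:
    cv2.imwrite(f"pics/{n}5.png",read_camera(n)[:,:,::-1])
np.save("pics/e.npy",[ex,ey,F])
a=cv2.imread("pics/scene5.png")[120:260,120:330]; cv2.imwrite("pics/sz5.png",cv2.resize(a,None,fx=3.8,fy=3.8,interpolation=cv2.INTER_CUBIC))
E
python3 arc.py
```

```text
9.05 [-0.0554  0.0137] 0.06657239589565603 0.019544132922407864
9.34 a=1.04 p=[-0.0541  0.0098] face=0.0652 g=0.0194 F=-13.2,-6.7 e=-0.0033,-0.0009
9.64 a=0.97 p=[-0.0512  0.0064] face=0.0664 g=0.0193 F=-12.7,-7.5 e=-0.0034,-0.0009
9.93 a=0.90 p=[-0.0479  0.003 ] face=0.0673 g=0.0194 F=-11.2,-7.2 e=-0.0031,-0.0010
10.22 a=0.83 p=[-0.0449 -0.0001] face=0.0676 g=0.0194 F=-8.5,-8.1 e=-0.0025,-0.0009
10.50 a=0.76 p=[-0.042  -0.0031] face=0.0675 g=0.0192 F=-7.3,-6.9 e=-0.0021,-0.0009
10.78 a=0.69 p=[-0.039 -0.006] face=0.0672 g=0.0194 F=-6.6,-8.0 e=-0.0017,-0.0009
11.07 a=0.62 p=[-0.0357 -0.0086] face=0.0671 g=0.0196 F=-5.4,-6.5 e=-0.0014,-0.0009
11.35 a=0.56 p=[-0.0322 -0.0109] face=0.0670 g=0.0195 F=-3.4,-7.5 e=-0.0011,-0.0009
11.63 a=0.49 p=[-0.0286 -0.0131] face=0.0669 g=0.0191 F=-3.3,-6.9 e=-0.0008,-0.0009
11.92 a=0.42 p=[-0.0248 -0.0149] face=0.0669 g=0.0194 F=-2.1,-7.2 e=-0.0006,-0.0008
12.20 a=0.35 p=[-0.0209 -0.0165] face=0.0668 g=0.0196 F=-2.7,-7.2 e=-0.0004,-0.0008
```

View pics/sz5.png

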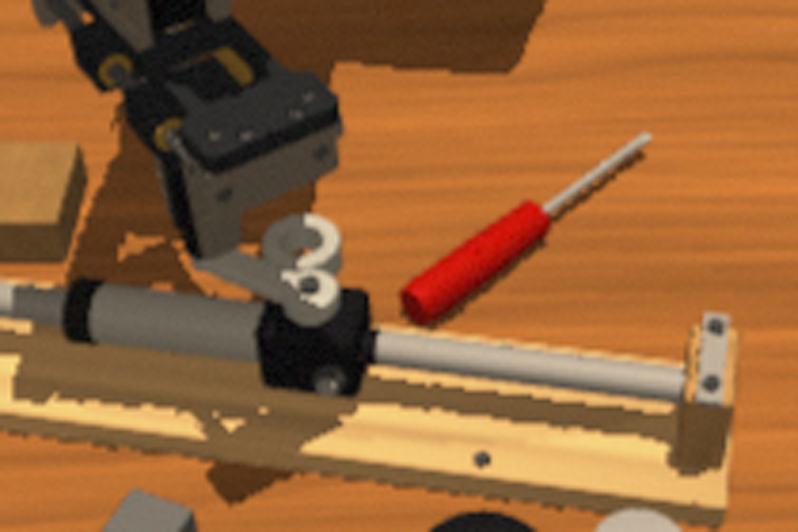

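View pics/wrist5.png

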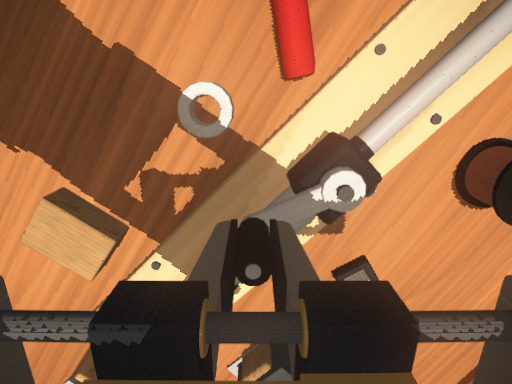

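```bash
cat > arc2.py <<'E'
from h import *
def st():
    s=sense();p=loc(s["ee_pos"]);return s,p,p[1]+np.sqrt(max(.062**2-p[0]**2,0))+.025
ex,ey,F=np.load("pics/e.npy");piv=F-.025;ey=-.0008;ex=-.0004
for a in [.28,.21,.14,.07,0.,-.05]:
    t=np.array([-.062*np.sin(a),piv-.062*np.cos(a)])
    line_to(wor(t[0]-ex,t[1]-ey,.094),speed=.03)
    s,p,f=st(); ey+=.6*(p[1]-t[1])
    fc=s["contact_force"];print(f'{s["t"]:.2f} a={a:.2f} p={p} face={f:.4f} g={s["grip_width"]:.4f} F={fc@X:.1f},{fc@Y:.1f} e={ex:.4f},{ey:.4f}')
    if abs(f-F)>.006 or abs(fc@X)>15: print("STOP");break
sleep(.5)
s,p,f=st();fc=s["contact_force"];print(s["t"],p,f,fc@X,fc@Y)
ci=camera_info("wrist")
for n in["wrist","scene"]:
    cv2.imwrite(f"pics/{n}6.png",read_camera(n)[:,:,::-1])
np.save("pics/wrist6.npy",ci,allow_pickle=True)
a=cv2.imread("pics/scene6.png")[185:235,175:250]; cv2.imwrite("pics/sz6.png",cv2.resize(a,None,fx=10,fy=10,interpolation=cv2.INTER_CUBIC))
E
python3 arc2.py
```

```text
12.59 a=0.28 p=[-0.0167 -0.0179] face=0.0668 g=0.0192 F=-1.1,-7.3 e=-0.0004,-0.0008
12.88 a=0.21 p=[-0.0123 -0.019 ] face=0.0668 g=0.0195 F=-1.2,-7.1 e=-0.0004,-0.0008
13.18 a=0.14 p=[-0.0079 -0.0197] face=0.0668 g=0.0190 F=-0.5,-7.5 e=-0.0004,-0.0008
13.47 a=0.07 p=[-0.0034 -0.0201] face=0.0668 g=0.0196 F=-0.3,-5.9 e=-0.0004,-0.0008
13.76 a=0.00 p=[-0.0001 -0.0202] face=0.0668 g=0.0194 F=-3.0,-6.3 e=-0.0004,-0.0007
14.01 a=-0.05 p=[ 0.0005 -0.0203] face=0.0667 g=0.0193 F=-11.8,-6.7 e=-0.0004,-0.0008
14.5083 [ 0.0005 -0.0203] 0.06673636435285947 -11.275147631390254 -6.142444186615205
```

View pics/sz6.png

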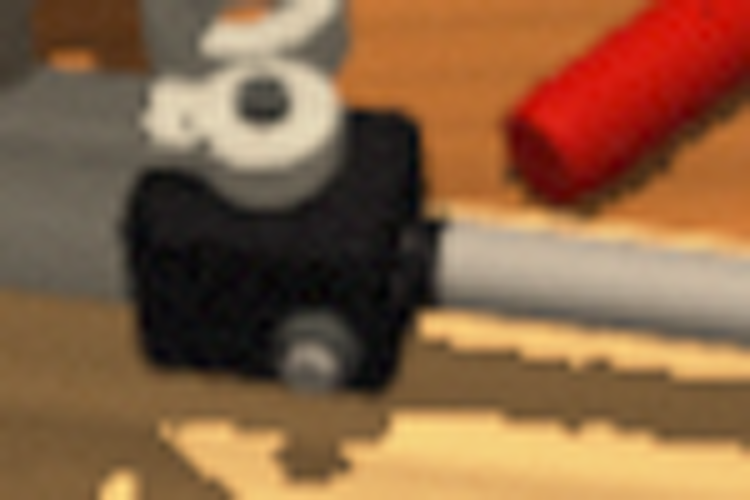

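View pics/wrist6.png

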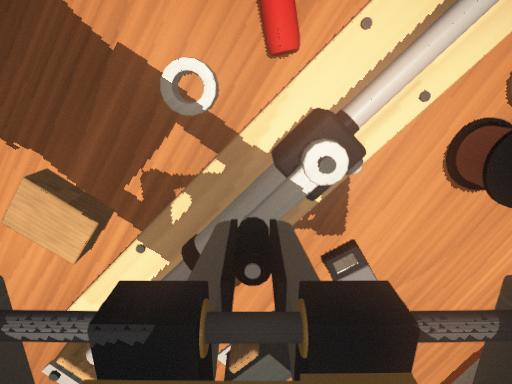

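```bash
python3 - <<'E'
import cv2
a=cv2.imread("pics/wrist6.png")[90:150,310:390]; a=cv2.resize(a,None,fx=10,fy=10,interpolation=cv2.INTER_CUBIC); cv2.imwrite("pics/wz6b.png",cv2.convertScaleAbs(a,alpha=1.8))
E
```

```text
(no output)
```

View pics/wz6b.png

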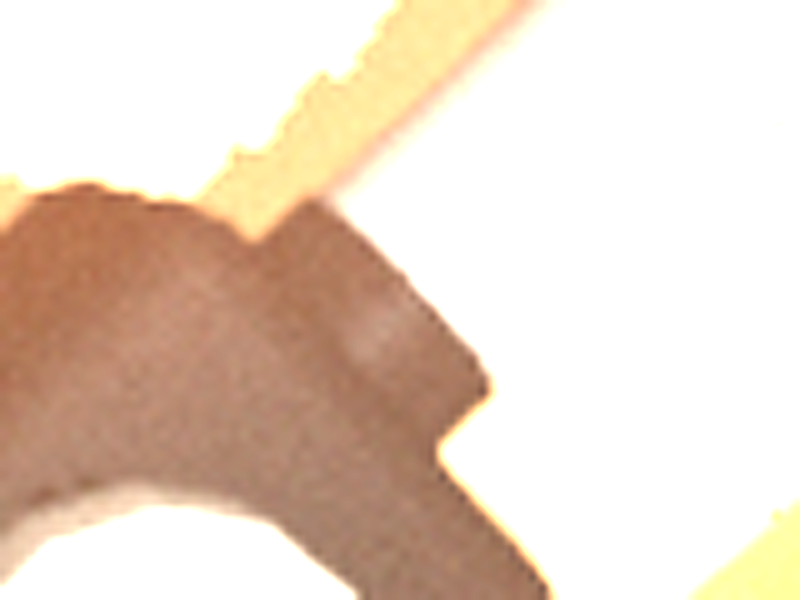

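```bash
python3 - <<'E'
from h import *
s=sense();print(s["t"],loc(s["ee_pos"]),s["contact_force"],s["grip_width"],abs(s["qvel"]).max())
close_job()
E
```

```text
14.6083 [ 0.0005 -0.0203] [-13.5251  -4.5375   8.8164] 0.019390096189620516 0.0012933828010855413
the job is handed in; nothing more can be done
```

I slid the leg out by the knob to the length mark and paused there with the lever open at about 1.1 rad. I then swung the lever closed along its arc and handed the job in at 14.6 s, still gripping the knob.

- **Leg position:** In the last pictures the collar's front face sits against the near edge of the black mark. The position worked out from the arm stayed within about 1.5 mm of the target all through the swing and ended at 66.7 mm along the cradle. The mark measured 66–66.5 mm.
- **Lever:** It is against its closed stop. The push across the leg rose sharply from about 3 N to 11 N while the knob stayed in place, about 0 rad by geometry.
- **Grip:** The fingers held the 20 mm knob at a 19.4 mm opening and the arm was at rest. The pull from the spring was about 6–7 N.
- **Bystanders:** I saw no contact with them, but I did not measure their positions again at the end.

**Disagreements:** The scene and top cameras differed by about 3 mm on where the mark is. Before the last 1.5 mm step, the scene view showed a gap of about 3 mm between collar and mark, where the wrist view showed about 1.2 mm. I settled it with the wrist view and the collar-to-mark gap in the pictures, both within the 7 mm tolerance.

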